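# Flip down the kickstand of a sight frame and hold the frame upright on it

## Robot

A 6-joint arm with a two-finger parallel gripper is mounted at the origin on a cart in front of the work surface, level with it; the furniture and walls round the work are solid. World frame = base frame: x ahead of the robot, y to its left, z up, the work surface at z = 0. Lengths are in m, angles in rad, forces in N, time in s.
With the tool pointing down it reaches from about 0.425 to 0.95 m from the base axis. Payload 3.5 kg.
Tool frame: the origin (TCP) lies midway between the tips of the shut fingers; the grasp point (between the pads) lies 19 mm behind it; z points along the fingers, y is the line along which they close (so a half turn about z gives the same grasp; the last joint's range is limited). The gripper opens to 85 mm and grips with 20 to 120 N. Pads are 22 mm wide; open, the fingers measure 114 mm over their backs; the gripper's body (76 mm by 85 mm) begins 54 mm behind the grasp point. The pads swing forward as they close: fully open they stand 13 mm farther back than shut.
Start: joints at [-1.38, 0.286, 1.577, -0, 1.279, -0.15], TCP at [0.226, -0.636, 0.231] pointing down, gripper open.
Joint ranges: [-2.77, 2.77], [-0.9, 2.22], [0.21, 2.48], [-1.53, 4.67], [0.24, 2.81], [-2.84, 2.84]. Speed limits (rad/s): [2.79, 2.79, 3.14, 3.14, 3.14, 3.14].

## Interface

Orientations are given as a unit quaternion [x, y, z, w].
In Python, from plant import get_state, read_camera, ctrl gives the robot as it stands.
- The arm moves only by the shell command python3 -m crank 'ROWS' [FORCE]. ROWS is JSON, a list of rows, each a list of 3 entries, a list of its own where there are three numbers: the shift along the tool's x, y, z in mm, then the turn about the tool's z in degrees, then the closure in counts, from 0 (fully open) to 255 (shut). In form: [[[tx, ty, tz], yaw, claw], ...]. A call has 1 to 10 rows; each row is the pose to reach, as a shift and turn from the pose commanded when the call began, along the tool's axes at that moment; what a row does not reach only later rows make up. A row lasts 1/10 s, in which the tool goes at most 50 mm and 8.59 degrees, less where a joint would pass 70% of its speed; a pose out of reach is approached as far as the arm can. A call with a gripper value outside its range is refused whole. The fingers move at their own pace and stop on an object; FORCE is the grip in N (left out, the last holds). Time passes only in rows, so rows that repeat a pose let the fingers close. It gives the time, the measured TCP pose, the force, the opening and the grip force at its end, in the units of the state.
- get_state(): the state, without advancing time (a new reading comes with each control period).
- read_camera(name): name is "scene" or "top" or "wrist"; returns a dict with "frame" (480x640x3 uint8, blue, green, red), "range_z" (480x640 float32, m along the optical axis (not along the pixel's ray), 0 where there is no reading), "vfov" (degrees; the focal length in pixels is half the picture's height over the tangent of half this angle, whatever the lens; pixels are square), "cx", "cy" (the principal point, pixels), "origin" and "orientation" of the camera in the world. Camera axes: x right, y down, z forward; pixel columns grow to the right and rows downward; lengths in m; the calibration is good to about 2 mm. A picture is of the moment at which its call begins.
- ctrl.sign_off(): hands the job in; it is judged then, once.
The state is a dict: "time": time; "qpos": joint angles; "dq": joint speeds; "joint_efforts": joint torques, N m; "eef_pos": TCP position; "tcp_rot": TCP orientation; "contact_force": force on the tool from outside, world axes, zero at the start; "wrist_torque": the same for the moment, N m; "opening": opening from 0.0 (shut) to 1.0 (fully open); "finger_force": force on a finger pad.
Only numpy, scipy, OpenCV 4.12 (cv2) and the standard library are available. Lean on these libraries where they do the work, as an engineer would, in place of code of your own. Each camera call takes 0.05 s, during which the arm holds its last target. There are 200 camera calls.

## Task

The hinged sight frame has tipped back onto its stops with its kickstand folded up along its side. First flip the kickstand over centre and all the way down on the robot's side, then take the frame by its top bar, swing it upright until the kickstand's foot stands on its rest pad, and finish while still holding the bar so that the frame cannot tip back again. Do not disturb the brush, the vial or the loupe.

Things in the scene. Friction and masses are not known exactly. Their poses are not given: they have to be found in the camera images.
- base: grey base plate fixed to the bench, 170 mm wide, 10 mm thick, with an outrigger at its right side. Origin on the bench top under the middle of the frame's hinge; x points to the back (the way the frame leans), y to the left along the hinge, z up. The hinge axis is parallel to y, 35 mm above the origin. Two bumper posts behind the frame stop its lean.
- frame (a joint): lean of the sight frame: aluminium uprights, 132 mm wide outside, 212 mm tall above the hinge, a steel plate with a 60 mm round window between. 0 = upright, 0.5 rad = leaning back on its stops (start); it can tip on to the front to -0.35 if no kickstand catches it. 0.7 to 1.2 kg with its weight behind the hinge: let go upright, it falls back to 0.5
- kickstand (a joint): angle of the kickstand, a steel leg at the right on a bracket before the right upright; its axis is parallel to the base's y, 70 mm in front of and 103 mm above the hinge (upright frame). 0 = stowed, parallel to the uprights; 3.26 = fully down, just past straight. It stays stowed by its weight; pushed to the front past the vertical (0.5 rad while the frame leans) it falls fully down by itself
- foot_rest: thin dark rubber pad, 50 x 62 x 3 mm, on the base's outrigger, 56 mm in front of the hinge and 120 mm to the right; origin at the centre of its underside, its top 13 mm above the bench. With the kickstand fully down the toe lands on it just as the frame comes upright, and stops the frame firmly
- dust_brush: lens brush with wooden handle, 17x150x17 mm, lying loose behind the base; bystander, origin on its underside
- vial: screw-cap sample vial, 26 mm across and 52 mm tall, standing loose at the front left; bystander, origin on its underside
- loupe: black folding loupe, 34x44x21 mm, lying loose at the front right; bystander, origin on its underside
- top_bar (a point): round black bar between the tops of the two uprights, along the base's y, 16 mm in diameter, 108 mm free length; grip it from above, across; it may turn between the fingers. Origin at its centre: 28 mm behind and 205 mm above the hinge when upright, 123 mm behind and 166 mm above it at lean 0.5. The window plate's top edge lies 55 mm under its centre
- toe (a point): black round pin, 12 mm in diameter, 72 mm long, at the kickstand's free end, standing out to the right along the base's y: push or grip it here; it is also the foot. Origin at its centre: 119 mm right of the base's origin, 120 mm from the kickstand's axis; at the start 45 mm behind and 229 mm above the hinge. The leg joins its left end; nothing else is before or behind it

How it is judged:
By the outcome, as a careful person would: the job done as asked, in the order asked, and still so for the second after the job is handed in, while the arm keeps its last pose, push and grip.
It also fails if it takes over 38 s, if anything falls off the work surface, if the arm or the gripper's body presses on something with over 40 N, if the wrist force passes 120 N, or if a joint passes its speed limit or range.

## Working session

There is one attempt and no reset: what is moved stays moved. The work goes in short steps, Python scripts to look and compute and a shell command to move; the robot and the scene stay as the last step left them, time stands still between calls to the robot, and variables do not carry over. Pictures are saved under pics/ and viewed, at most 10 in all, crops included, and the job is handed in when it is done.

```bash
mkdir -p pics; ls; cat > h.py <<'E'
import numpy as np, cv2
from scipy.spatial.transform import Rotation as R
from plant import get_state, read_camera, ctrl
def cam(n):
    c=read_camera(n); c['f']=240/np.tan(np.radians(c['vfov'])/2); c['R']=R.from_quat(c['orientation']).as_matrix(); return c
def cloud(c):
    v,u=np.mgrid[:480,:640]; z=c['range_z']
    p=np.stack([(u-c['cx'])/c['f']*z,(v-c['cy'])/c['f']*z,z],-1)@c['R'].T+np.array(c['origin']); p[z<=0]=np.nan; return p
E
python3 - <<'E'
from h import *
s=get_state();print(s['eef_pos'],s['tcp_rot'],s['time'],s['contact_force'])
for n in('scene','top'):
    c=cam(n);cv2.imwrite(f'pics/{n}0.png',c['frame']);np.save(f'/tmp/{n}.npy',cloud(c));print(n,c['origin'],c['orientation'],c['vfov'],c['cx'],c['cy'])
E
```

```text
pics
[ 0.22554145 -0.63549711  0.22993004] [ 9.85510703e-01  1.69609052e-01 -2.50106272e-05 -1.19305138e-03] 0.0 [ 0.13138852 -0.20937193  0.04184561]
scene [-0.07870604  0.78493016  0.84085415] [-0.30138764  0.83248796 -0.43991329  0.15035152] 45.56633210761426 324.2344416503549 230.89067282467525
top [0.30724239 0.04722669 1.38980379] [-0.6997341   0.70960715 -0.05994058  0.05689471] 48.16882704509428 327.86138768083066 236.64672210365103
```

View pics/scene0.png

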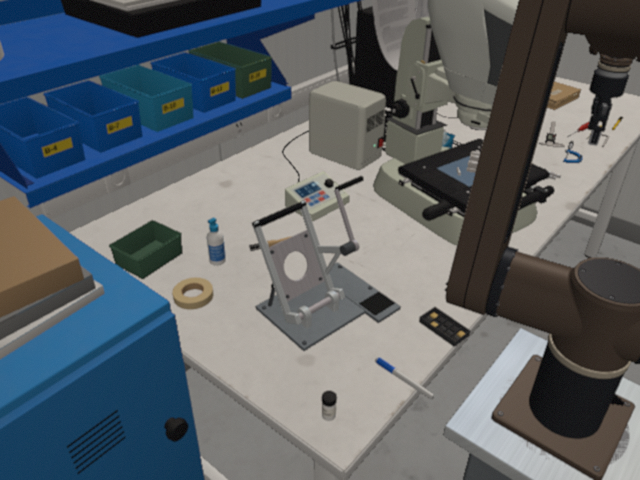

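View pics/top0.png

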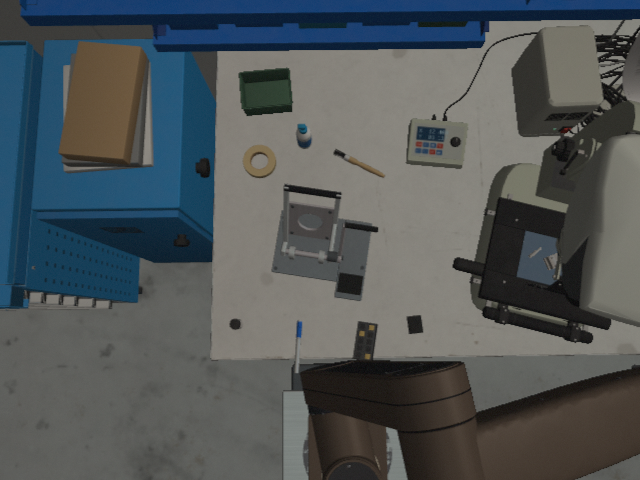

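The scene picture shows the bar at about (278,214), the toe pin at (350,183) and the pad at (378,305). In the top picture the bar runs (285,188)-(340,195), the toe pin (345,226)-(377,229), and the pad is at (350,284). The vial is at (235,324), the loupe at (415,324) and the brush at (360,165).

```bash
python3 - <<'E'
from h import *
def meas(n,x0,x1,y0,y1,zlo,zhi,thr=60):
    im=cv2.imread(f'pics/{n}0.png').max(2);P=np.load(f'/tmp/{n}.npy')
    m=np.zeros(im.shape,bool);m[y0:y1,x0:x1]=1
    m&=(im<thr)&(P[...,2]>zlo)&(P[...,2]<zhi)
    q=P[m]; c=np.median(q,0); d=np.linalg.svd(q-q.mean(0),full_matrices=False)[2][0]; t=(q-q.mean(0))@d
    print(n,len(q),c.round(4),'mid',(q.mean(0)+d*(t.min()+t.max())/2).round(4),'dir',d.round(3),'len',np.ptp(t).round(3))
print('bar');meas('top',275,350,180,202,.12,.3);meas('scene',245,308,200,230,.12,.3)
print('toe');meas('top',342,385,218,236,.2,.4);meas('scene',334,368,172,192,.15,.4)
print('pad');meas('top',330,372,268,300,.003,.03)
print('vial');meas('top',225,245,314,334,.02,.1)
print('loupe');meas('top',404,426,312,336,.005,.1)
print('keypad dark');meas('top',352,380,318,360,-.01,.1)
E
```

```text
bar
top 342 [0.6091 0.0752 0.2076] mid [0.609  0.0746 0.2075] dir [-0.164 -0.986  0.001] len 0.129
scene 294 [0.605  0.0804 0.2066] mid [0.6044 0.0769 0.2063] dir [0.166 0.986 0.   ] len 0.13
toe
top 179 [ 0.5143 -0.0276  0.269 ] mid [ 0.5144 -0.0293  0.2689] dir [-0.167 -0.986  0.012] len 0.071
scene 103 [ 0.5099 -0.0272  0.2686] mid [ 0.51   -0.0262  0.2683] dir [0.165 0.986 0.01 ] len 0.071
pad
top 481 [ 0.4154 -0.013   0.0133] mid [ 0.415  -0.0134  0.0131] dir [-0.129 -0.991  0.018] len 0.063
vial
top 84 [0.3161 0.2715 0.0524] mid [0.3165 0.272  0.0519] dir [-0.908  0.417 -0.03 ] len 0.024
loupe
top 224 [ 0.3097 -0.1758  0.021 ] mid [ 0.3094 -0.1755  0.0211] dir [-0.996 -0.09   0.003] len 0.042
keypad dark
top 594 [ 0.2666 -0.0488  0.0041] mid [ 0.2689 -0.0496  0.0048] dir [-0.974  0.225  0.006] len 0.095
```

```bash
python3 - <<'E'
from h import *
P=np.load('/tmp/top.npy').reshape(-1,3);P=P[np.isfinite(P[:,0])]
for y in np.arange(-.7,0,.1):
    print(round(y,1),[(round(x,2),round(float(q[:,2].max()),2)) for x in np.arange(.1,.75,.1) if len(q:=P[(abs(P[:,0]-x)<.05)&(abs(P[:,1]-y)<.05)])])
# base frame & rows
bar=np.array([.608,.0765,.201]);ex=np.array([.986,-.166,0]);ey=np.array([.166,.986,0])
O=bar-.123*ex;O[2]=0
s=get_state();T=R.from_quat(s['tcp_rot']).as_matrix()
for a,b,z in((.076,-.125,.40),(.076,-.125,.242)):
    w=O+a*ex+b*ey;w[2]=z;print(w.round(3),(T.T@(w-s['eef_pos'])*1000).round())
d=np.array([0.226,-.636,.42])-s['eef_pos'];print((T.T@d*1000).round(), 'tool x ang',np.degrees(np.arctan2(T[1,0],T[0,0])),'target',np.degrees(np.arctan2(ey[1],ey[0])))
w=np.array([.30,-.32,.40]);print((T.T@(w-s['eef_pos'])*1000).round())
E
```

```text
-0.7 [(np.float64(0.1), -0.74), (np.float64(0.2), 0.01), (np.float64(0.3), 0.01)]
-0.6 [(np.float64(0.1), -0.74), (np.float64(0.2), 0.28), (np.float64(0.3), 0.14), (np.float64(0.6), 0.11)]
-0.5 [(np.float64(0.1), -0.74), (np.float64(0.2), 0.01), (np.float64(0.3), 0.14), (np.float64(0.4), 0.17), (np.float64(0.5), 0.17), (np.float64(0.6), 0.58), (np.float64(0.7), 0.48)]
-0.4 [(np.float64(0.1), 0.63), (np.float64(0.2), 0.62), (np.float64(0.3), 0.57), (np.float64(0.4), 0.6), (np.float64(0.5), 0.61), (np.float64(0.6), 0.6), (np.float64(0.7), 0.08)]
-0.3 [(np.float64(0.1), 0.66), (np.float64(0.2), 0.66), (np.float64(0.3), 0.12), (np.float64(0.4), 0.14), (np.float64(0.5), 0.14), (np.float64(0.6), 0.12), (np.float64(0.7), 0.04)]
-0.2 [(np.float64(0.1), 0.7), (np.float64(0.2), 0.69), (np.float64(0.3), 0.03), (np.float64(0.4), 0.01), (np.float64(0.5), 0.01), (np.float64(0.6), 0.01), (np.float64(0.7), 0.04)]
-0.1 [(np.float64(0.1), 0.72), (np.float64(0.2), 0.72), (np.float64(0.3), 0.72), (np.float64(0.4), 0.01), (np.float64(0.5), 0.28), (np.float64(0.6), 0.02), (np.float64(0.7), 0.02)]
[ 0.541 -0.039  0.4  ] [ 497. -457. -169.]
[ 0.541 -0.039  0.242] [ 497. -457.  -11.]
[   0.    0. -190.] tool x ang 19.525518217502942 target 80.44347238605133
[ 176. -273. -169.]
```

```bash
python3 - <<'E'
from h import *
P=np.load('/tmp/top.npy')[120:345,480:]
q=P[(P[...,2]>.2)];print(len(q),np.percentile(q,[0,1,5,50,95,100],axis=0).round(3))
s=get_state();T=R.from_quat(s['tcp_rot']).as_matrix()
for w in([.21,-.45,.35],[.30,-.32,.38],[.42,-.18,.38],[.541,-.039,.36],[.541,-.039,.242]):print(w,(T.T@(np.array(w)-s['eef_pos'])*1000).round())
E
```

```text
15031 [[ 0.301 -0.532  0.2  ]
 [ 0.314 -0.526  0.237]
 [ 0.333 -0.515  0.275]
 [ 0.462 -0.396  0.566]
 [ 0.688 -0.361  0.601]
 [ 0.737 -0.353  0.609]]
[0.21, -0.45, 0.35] [  47. -180. -120.]
[0.3, -0.32, 0.38] [ 176. -273. -149.]
[0.42, -0.18, 0.38] [ 336. -365. -149.]
[0.541, -0.039, 0.36] [ 497. -457. -129.]
[0.541, -0.039, 0.242] [ 497. -457.  -11.]
```

```bash
python3 -m crank '[[[-13,-190,-70],0,0],[[-13,-190,-70],0,80],[[-13,-190,-70],0,255],[[-13,-190,-70],0,255],[[-13,-190,-70],0,255],[[106,-255,-100],0,255],[[106,-255,-100],0,255],[[106,-255,-100],0,255],[[208,-304,-130],0,255],[[208,-304,-130],0,255]]'
```

```text
time: 1.1
eef_pos: [0.3094, -0.2906, 0.3567]
tcp_rot: [0.986, 0.169, -0.0, -0.0]
contact_force: [0.3, -0.9, -0.3]
opening: -0.002
finger_force: 0.0
```

```bash
python3 -m crank '[[[302,-160,0],-61,255],[[302,-160,0],-61,255],[[302,-160,0],-61,255],[[302,-160,0],-61,255],[[302,-160,0],-61,255],[[302,-160,0],-61,255],[[302,-160,0],-61,255],[[302,-160,0],-61,255],[[302,-160,0],-61,255],[[302,-160,0],-61,255]]'
python3 - <<'E'
from h import *
s=get_state();T=R.from_quat(s['tcp_rot']).as_matrix();print(np.degrees(np.arctan2(T[1,0],T[0,0])),s['qpos'])
print((T.T@(np.array([.541,-.039,.242])-s['eef_pos'])*1000).round(1))
c=cam('top');cv2.imwrite('pics/top1.png',c['frame'][130:310,230:450].repeat(3,0).repeat(3,1)[:, :])
c=cam('scene');cv2.imwrite('pics/scene1.png',c['frame'][80:330,200:460].repeat(2,0).repeat(2,1))
E
```

```text
time: 2.1
eef_pos: [0.5394, -0.0407, 0.3563]
tcp_rot: [0.764, 0.646, -0.0, -0.0]
contact_force: [0.5, -0.2, 0.3]
opening: -0.001
finger_force: 0.0
80.43796221781335 [-2.62727306e-01 -8.15945118e-02  1.74980094e+00 -3.84293716e-04
  1.47446362e+00 -9.58009410e-02]
[  2.    1.5 114.3]
```

View pics/scene1.png

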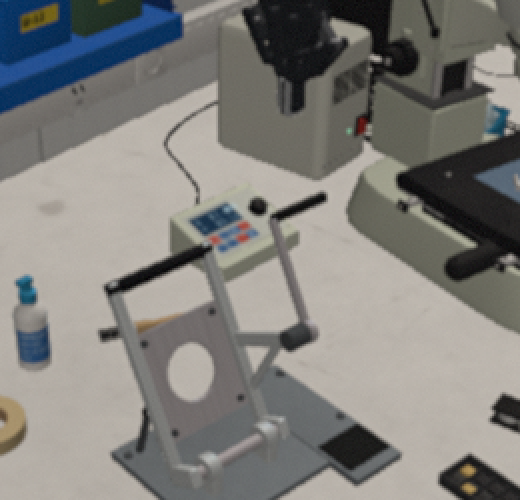

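```bash
python3 -m crank '[[[2,6,50],0,255],[[2,6,90],0,255],[[2,6,112],0,255],[[2,6,112],0,255],[[2,-10,112],0,255],[[2,-20,112],0,255],[[2,-30,112],0,255],[[2,-40,112],0,255],[[2,-48,112],0,255],[[2,-56,112],0,255]]'
python3 -c "
from h import *
P=cloud(cam('scene'));c=cam('scene');cv2.imwrite('pics/scene2.png',c['frame'][80:330,200:460].repeat(2,0).repeat(2,1))"
```

```text
time: 3.2
eef_pos: [0.484, -0.0288, 0.2453]
tcp_rot: [0.763, 0.646, 0.0, 0.0]
contact_force: [0.4, -0.4, 0.8]
opening: -0.006
finger_force: 0.1
```

View pics/scene2.png

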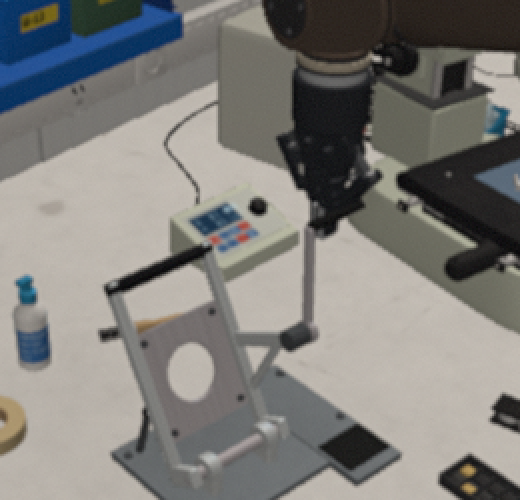

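The picture shows the leg pushed almost to vertical, with the toe at crop (325,215). I'll push on past centre.

```bash
python3 -m crank '[[[0,-8,0],0,255],[[0,-14,0],0,255],[[0,-20,0],0,255],[[0,-24,0],0,255],[[0,-24,0],0,255],[[0,-24,0],0,255],[[0,-24,0],0,255],[[0,-24,0],0,255],[[0,-24,0],0,255],[[0,-24,0],0,255]]'
python3 -c "
from h import *
P=cloud(cam('scene'));c=cam('scene');cv2.imwrite('pics/scene3.png',c['frame'][80:330,200:460].repeat(2,0).repeat(2,1))"
```

```text
time: 4.3
eef_pos: [0.4611, -0.025, 0.2449]
tcp_rot: [0.763, 0.646, -0.0, -0.0]
contact_force: [0.7, -0.1, 0.3]
opening: -0.001
finger_force: 0.0
```

View pics/scene3.png

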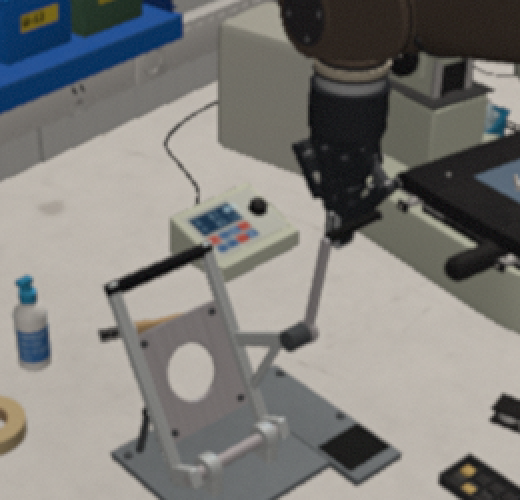

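Now slightly past vertical, with the leg top at crop (330,235), but not yet falling. I'll push further.

```bash
python3 -m crank '[[[0,-10,0],0,255],[[0,-20,0],0,255],[[0,-30,0],0,255],[[0,-30,0],0,255],[[0,-30,0],0,255],[[0,-30,0],0,255],[[0,-30,0],0,255],[[0,-30,0],0,255]]'
python3 -c "
from h import *
P=cloud(cam('scene'));c=cam('scene');cv2.imwrite('pics/scene4.png',c['frame'][80:330,200:460].repeat(2,0).repeat(2,1))"
```

```text
time: 5.2
eef_pos: [0.4316, -0.0201, 0.2449]
tcp_rot: [0.763, 0.646, -0.0, -0.0]
contact_force: [0.2, -0.5, 0.2]
opening: 0.004
finger_force: 0.0
```

View pics/scene4.png

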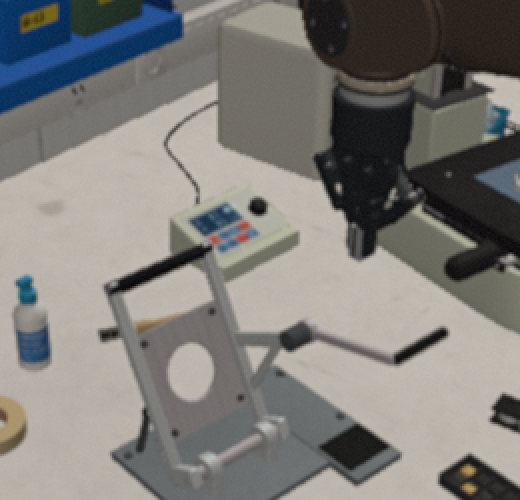

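The leg is falling to the front, with the toe at crop (420,345). Next, lift clear, open, and go over the bar.

```bash
python3 -m crank '[[[0,0,-45],0,255],[[20,20,-60],0,100],[[124,158,-60],0,60],[[124,158,-60],0,60],[[124,158,-60],0,60],[[124,158,-60],0,60],[[124,158,-60],0,60],[[124,158,-60],0,60],[[124,158,-60],0,60]]'
python3 - <<'E'
from h import *
s=get_state();T=R.from_quat(s['tcp_rot']).as_matrix()
c=cam('scene');cv2.imwrite('pics/scene5.png',c['frame'][80:330,200:460].repeat(2,0).repeat(2,1))
print(s['opening'],(T.T@(np.array([.608,.0765,.182])-s['eef_pos'])*1000).round(1))
w=cam('wrist');cv2.imwrite('pics/w5.png',w['frame'])
P=cloud(w);m=(w['frame'].max(2)<60)&(abs(P[...,2]-.205)<.01)&(np.hypot(P[...,0]-.608,P[...,1]-.0765)<.08);print(m.sum(),np.median(P[m],0))
E
```

```text
time: 6.2
eef_pos: [0.6069, 0.0758, 0.305]
tcp_rot: [0.763, 0.646, -0.0, -0.0]
contact_force: [-0.3, 0.3, -0.6]
opening: 0.764
finger_force: 0.0
0.7642359461888247 [  0.9   1.  123. ]
3335 [0.61167083 0.08188985 0.20753718]
```

View pics/scene5.png

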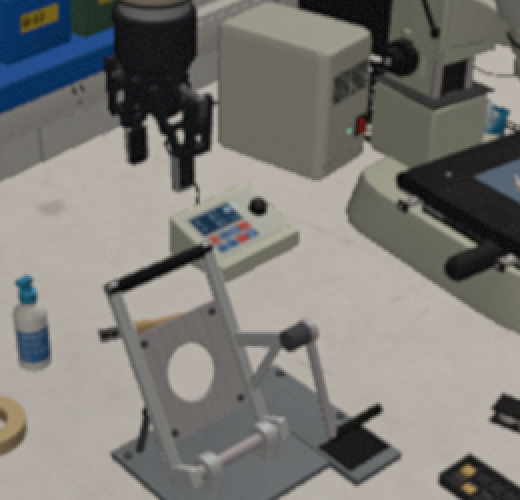

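View pics/w5.png

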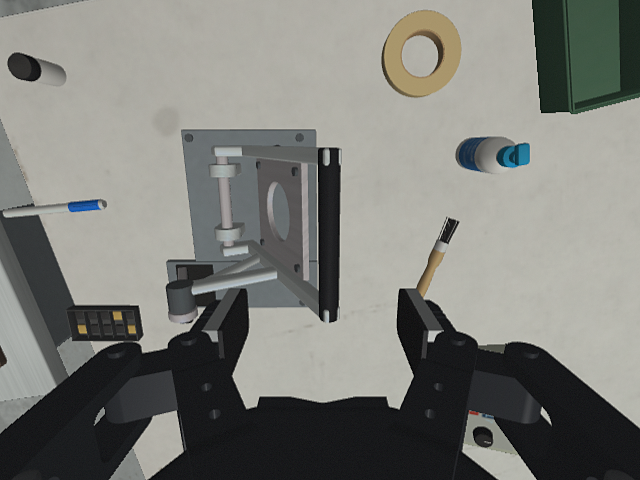

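The scene view shows the leg fully down, with the toe over the pad at crop (365,425). The wrist view shows the bar (column 329) centred between the fingers (columns 245-400). Now lower and close.

```bash
python3 -m crank '[[[1,1,50],0,60],[[1,1,90],0,60],[[1,1,110],0,60],[[1,1,123],0,60],[[1,1,123],0,150],[[1,1,123],0,255],[[1,1,123],0,255],[[1,1,123],0,255],[[1,1,123],0,255],[[1,1,123],0,255]]' 50
python3 - <<'E'
import numpy as np
for t in np.arange(.5,-.06,-.05): print(round(t,2),round((28*np.cos(t)+205*np.sin(t)-122.9),1),round(-(205*np.cos(t)-28*np.sin(t)-166.5),1))
E
```

```text
time: 7.3
eef_pos: [0.6113, 0.0768, 0.1846]
tcp_rot: [0.763, 0.646, 0.003, 0.003]
contact_force: [4.9, -0.5, 4.3]
opening: 0.168
finger_force: 48.9
0.5 -0.0 0.0
0.45 -8.5 -5.9
0.4 -17.3 -11.4
0.35 -26.3 -16.5
0.3 -35.6 -21.1
0.25 -45.1 -25.2
0.2 -54.7 -28.9
0.15 -64.6 -32.0
0.1 -74.6 -34.7
0.05 -84.7 -36.8
0.0 -94.9 -38.5
-0.05 -105.2 -39.6
```

```bash
python3 -m crank '[[[0,-4,-3],0,255],[[0,-8,-6],0,255],[[0,-12,-9],0,255],[[0,-17,-11],0,255],[[0,-22,-14],0,255],[[0,-26,-16],0,255],[[0,-31,-19],0,255],[[0,-36,-21],0,255],[[0,-41,-23],0,255],[[0,-45,-25],0,255]]'
```

```text
time: 8.3
eef_pos: [0.5682, 0.084, 0.2108]
tcp_rot: [0.763, 0.646, 0.004, 0.005]
contact_force: [5.7, -1.1, 5.1]
opening: 0.169
finger_force: 48.8
```

```bash
python3 -m crank '[[[0,-5,-2],0,255],[[0,-10,-4],0,255],[[0,-15,-5],0,255],[[0,-20,-7],0,255],[[0,-25,-8],0,255],[[0,-30,-10],0,255],[[0,-35,-11],0,255],[[0,-40,-12],0,255],[[0,-44,-12],0,255],[[0,-44,-12],0,255]]'
python3 -c "
from h import *
c=cam('scene');cv2.imwrite('pics/scene6.png',c['frame'][80:330,200:460].repeat(2,0).repeat(2,1))"
```

```text
time: 9.3
eef_pos: [0.5244, 0.0912, 0.2236]
tcp_rot: [0.763, 0.646, 0.004, 0.005]
contact_force: [4.3, -1.6, 8.8]
opening: 0.161
finger_force: 52.6
```

View pics/scene6.png

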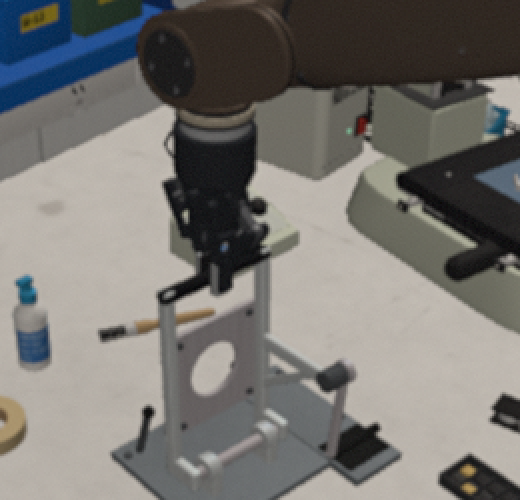

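Frame is nearly upright and the toe is just above the pad (crop (365,435)). I'll creep on until the stop is felt.

```bash
python3 -m crank '[[[0,-3,-1],0,255],[[0,-6,-1],0,255],[[0,-8,-1],0,255],[[0,-8,-1],0,255]]' ; python3 -m crank '[[[0,-2,0],0,255],[[0,-4,0],0,255],[[0,-4,0],0,255],[[0,-4,0],0,255]]'
```

```text
time: 9.75
eef_pos: [0.518, 0.0923, 0.2242]
tcp_rot: [0.763, 0.646, 0.006, 0.006]
contact_force: [9.8, -2.4, 5.0]
opening: 0.168
finger_force: 52.8
time: 10.15
eef_pos: [0.5169, 0.0926, 0.2244]
tcp_rot: [0.763, 0.646, 0.009, 0.009]
contact_force: [17.7, -2.8, 0.7]
opening: 0.167
finger_force: 52.4
```

```bash
python3 -m crank '[[[0,-1,0],0,255],[[0,-1,0],0,255],[[0,-1,0],0,255],[[0,-1,0],0,255],[[0,-1,0],0,255]]' 60
python3 - <<'E'
from h import *
c=cam('scene');cv2.imwrite('pics/scene7.png',c['frame'][150:330,230:460].repeat(3,0).repeat(3,1))
P=cloud(c);b=c['frame'].max(2)<60;O=np.array([.4867,.0969,0])
D=P-O;A=D@[.986,-.166,0];B=D@[.166,.986,0]
m=b&(abs(A+.056)<.03)&(B<-.085)&(B>-.155)&(P[...,2]>.018)&(P[...,2]<.06);print(m.sum(),np.median(A[m]),np.median(B[m]),np.percentile(P[m][:,2],[50,95]))
E
```

```text
time: 10.65
eef_pos: [0.5166, 0.0926, 0.2245]
tcp_rot: [0.763, 0.646, 0.009, 0.009]
contact_force: [20.3, -2.4, -0.5]
opening: 0.165
finger_force: 58.5
109 -0.05658151943571365 -0.12086342377024145 [0.02322691 0.02698933]
```

View pics/scene7.png

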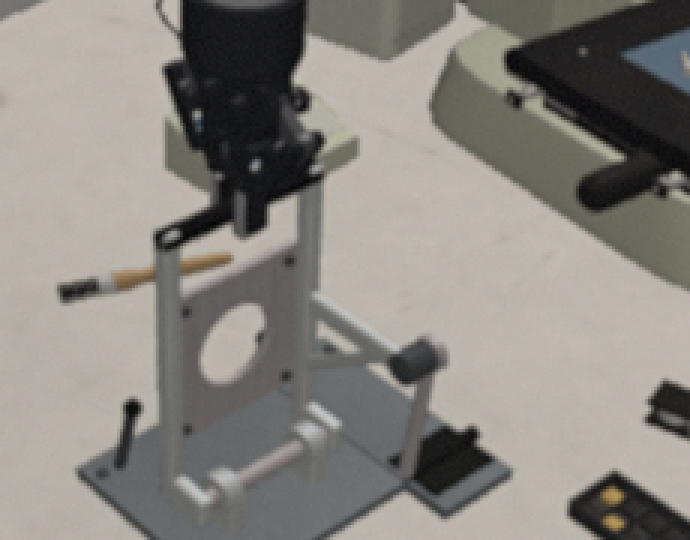

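The toe stands on the pad at crop (450,445). Its top is at about 25 mm, which matches the 13 mm pad top plus the 12 mm pin. The frame is upright and the bar is held, so I'm handing in.

```bash
python3 -c "
from plant import ctrl
print(ctrl.sign_off())"
```

```text
the job is handed in; nothing more can be done
None
```

The kickstand is fully down with its foot on the pad and the frame is upright with the bar still gripped; I handed the job in at about 10.7 s, with no contact with the brush, vial or loupe that I saw, though I did not re-measure them.

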